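# Close up a tin lane and spin its wing nut tight

## Robot

A 6-joint arm with a two-finger parallel gripper is mounted at the origin on the work surface. World frame = base frame: x ahead of the robot, y to its left, z up, the work surface at z = 0. Lengths are in m, angles in rad, forces in N, time in s.
With the tool pointing down it reaches from about 0.4 to 0.825 m from the base axis. Payload 7 kg.
Tool frame: the origin (TCP) lies midway between the tips of the shut fingers; the grasp point (between the pads) lies env.tcp_to_grasp behind it (env.tcp_to_grasp is the distance from the TCP to the grasp point, in m); z points along the fingers, y is the direction in which the jaws open and shut (so a half turn about z gives the same grasp; the last joint's range is limited). The gripper opens to 85 mm and grips with 20 to 120 N. Pads are 22 mm wide; open, the fingers measure 114 mm over their backs; the gripper's body (76 mm by 85 mm) begins 54 mm behind the grasp point. The pads swing forward as they close: fully open they stand 13 mm farther back than shut.
Start: joints at [1.407, 0.359, 0.012, 0, -1.224, -0.288], TCP at [0.295, 0.607, 0.231] pointing down, gripper open.
Joint ranges: [-3.07, 3.07], [-1.43, 2.12], [-1.02, 1.25], [-3.03, 1.67], [-3.05, -0], [-3.03, 3.03]. Speed limits (rad/s): [2.39, 2.39, 3.01, 3.14, 3.14, 3.14].

## Interface

Orientations are given as a rotation vector (axis times angle).
In Python, from station import env, viewer gives the robot as it stands.
- The arm moves only by the shell command python3 -m jog 'ROWS' [FORCE]. ROWS is JSON, a list of rows, each an object of numbers: "tx", "ty", "tz": the shift along the world's x, y, z in mm; "ax", "ay", "az": the turn, a rotation vector about the world's x, y, z in degrees; "hand": the closure, from 0 (fully open) to 1 (shut). A call has 1 to 10 rows; each row is the pose to reach, as a shift and turn from the pose commanded when the call began; what a row does not reach only later rows make up. A row lasts 1/8 s, in which the tool goes at most 62.5 mm and 10.7 degrees, less where a joint would pass 70% of its speed; a pose out of reach is approached as far as the arm can. A call with a gripper value outside its range is refused whole. The fingers move at their own pace and stop on an object; FORCE is the grip in N (left out, the last holds). Time passes only in rows, so rows that repeat a pose let the fingers close. It gives the time, the measured TCP pose, the force and the opening at its end, in the units of the state.
- env.get_obs(): the state, without advancing time (a new reading comes with each control period).
- viewer.capture(name): name is "scene" or "top" or "wrist"; returns (picture, depth): 384x512x3 uint8, blue, green, red; 384x512 float32, m along the optical axis (not along the pixel's ray), 0 where there is no reading.
- viewer.camera_info(name): a dict with "K" (3x3 intrinsics, pixels), "rvec" (rotation vector, rad) and "tvec" (3), from world to camera coordinates, as OpenCV has them. Camera axes: x right, y down, z forward; pixel columns grow to the right and rows downward; lengths in m; the calibration is good to about 2 mm. A picture is of the moment at which its call begins: read the wrist's pose just before it. camera_info takes no time and is no camera call; for the wrist camera it gives the pose at the moment of the call.
- env.hand_in(): hands the job in, once; it reports no verdict.
The state is a dict: "time_s": time; "joint_pos": joint angles; "joint_velocities": joint speeds; "effort": joint torques, N m; "position": TCP position; "orientation": TCP orientation; "contact_force": force on the tool from outside, world axes, zero at the start; "wrist_torque": the same for the moment, N m; "opening": finger opening in m.
Only numpy, scipy, OpenCV 4.12 (cv2) and the standard library are available. Lean on these libraries where they do the work, as an engineer would, in place of code of your own. Each camera call takes 0.05 s, during which the arm holds its last target.

## Task

Close up the lane on the gold tins: while the wing nut is still loose, push the blue lane guide sideways until the row of gold tins sits snug between it and the side fence, then spin the guide's wing nut down clockwise with repeated fingertip strokes on its wings until it is seated and will turn no further, and come away. Only push with the fingers: do not pinch the wings of the nut, do not lift or tip the tins, and leave the grey tins and the other goods where they stand.

Things in the scene. Friction and masses are not known exactly. Their poses are not given: they have to be found in the camera images.
- rack: Fixed steel tray, 280 mm deep (x, front lip at -x), 420 mm wide (y). Origin: centre of underside, z up. Deck top z = 22 mm; 13 mm slot along y at x = 0. Fences 50 mm above the deck, inner faces y = +200 and -200 mm; front lip 12 mm, back stop 30 mm above the deck, inner faces x = -137, +137 mm. Gold tins along the +y fence; grey ones along the -y fence behind a 25 mm divider, y = -113 mm.
- guide (a joint): Blue lane guide: upright plate 262 mm long (along rack x, centred), 4 mm thick, top 44 mm above the deck. Slides along rack y; value in m, 0 = fully back, grows towards the gold tins. Its tin-side face is at rack y = 30 mm + value, its free face at y = 26 mm + value. Snug on the 85 mm tins the value is 0.085. It rubs with about 4 N (some 4 N more when it pushes the tins) and stays where left.
- guide_face (a point): Centre of the guide plate's free (-y) face, the side to push on, at rack x = 0, 22 mm above the deck. Axes as the rack's. The guide's foot tab lies on this side over the slot: 60 mm along x, reaching 66 mm out from the plate, top 4.5 mm above the deck; beyond 45 mm either way along x the face is clear down to the deck.
- wing_nut (a joint): Steel M12 wing nut with two wings, on the upright bolt of the guide's foot. Value in rad, grows as it turns clockwise seen from above (tightening), 0 = wound up, hard stop at 8.0 = seated. Goes down 1.75 mm a turn. At value v one wing points at angle -v from rack +x (counterclockwise positive), the other opposite. Turns loosely (0.02 N m) and stays where left.
- nut_seat (a point): Point on the nut's axis at the top of the washer, where the nut's underside rests when seated: 29 mm above the bench, 38 mm from the guide plate's free face on its -y side. Moves with the guide; axes as the rack's. The hub is 27 mm across at its foot and 17 mm high; the bolt (12 mm) ends 23 mm above the washer.
- wing_a (a point): Centre of one wing, a rounded ear 19 mm across and 5.6 mm thick, 23 mm from the axis and 24 mm above the nut's underside; its x axis points outwards along that wing, z up. The other wing is opposite. Span over both 65 mm; wing tops 33.5 mm above the nut's underside.
- wing_drive: The faces of both wings that are pushed to turn the nut clockwise (half the wing's thickness). Origin on the axis at the nut's underside; x along wing a; these are the +y face of wing a and the -y face of the other wing.
- wing_back: The opposite faces of both wings (pushing these unscrews the nut). Same origin and axes as wing_drive.
- gold_tin_1: Gold tin 1 of the row in the lane at the rack's +y fence, 85 mm diameter, 50 mm high, about 0.22 kg, standing on the deck. Origin: centre of its underside.
- gold_tin_2: Gold tin 2 of the row in the lane at the rack's +y fence, 85 mm diameter, 50 mm high, about 0.22 kg, standing on the deck. Origin: centre of its underside.
- gold_tin_3: Gold tin 3 of the row in the lane at the rack's +y fence, 85 mm diameter, 50 mm high, about 0.22 kg, standing on the deck. Origin: centre of its underside.
- grey_tin_1: Grey tin in the other lane, 80 mm diameter, 55 mm high. Origin: centre of its underside. Leave it alone.
- grey_tin_2: Grey tin in the other lane, 80 mm diameter, 55 mm high. Origin: centre of its underside. Leave it alone.
- sauce_jar: Jar with a green cap, 72 mm diameter, 125 mm high, on the bench. Origin: centre of its underside. Leave it alone.
- ribbed_can: Bare ribbed steel can, 74 mm diameter, 110 mm high, on the bench. Origin: centre of its underside. Leave it alone.
- paper_roll: Upright white roll of kitchen paper, 116 mm diameter, 230 mm high, on the bench. Origin: centre of its underside. Leave it alone.
There are look-alikes about, which are no part of the job. Leave any pink look-alike of the gold_tin_1 alone. Leave any orange look-alike of the gold_tin_2 alone.

How it is judged:
On the way, in this order (a step that is already met when the one before it is completed fails the run):
1. the guide has been pushed up snug to the gold tins while the nut is still loose (value of joint guide above 0.082 m and value of joint wing_nut below 6.5 rad), for 0.2 s.
2. the wing nut has been spun down to its seat with the guide still snug (value of joint guide above 0.082 m and value of joint wing_nut above 7.8 rad), for 0.2 s.
At the end, for the whole second after the job is handed in: The guide stands snug on the gold tins (no more than 3 mm of play across the lane: guide value above 0.082), every gold tin stands upright on the deck within about 5 mm of the fence, and the wing nut is seated (within 0.2 rad of its stop, value above 7.8) and at rest (all of step 2 and y of each of gold_tin_1, gold_tin_2, gold_tin_3 in the frame of rack above 0.152 m and height (world z) of each of gold_tin_1, gold_tin_2, gold_tin_3 below 0.028 m and angle between each of gold_tin_1, gold_tin_2, gold_tin_3's own z axis and vertical below 0.06 rad and linear speed of each of gold_tin_1, gold_tin_2, gold_tin_3 below 0.01 m/s and velocity of joint wing_nut below 0.1 rad/s); the robot touches nothing.
It fails at once if a gold tin is lifted or tipped (height (world z) of any of gold_tin_1, gold_tin_2, gold_tin_3 above 0.037 m or angle between any of gold_tin_1, gold_tin_2, gold_tin_3's own z axis and vertical above 0.3 rad).
It fails at once if the grey tins, the jar, the can or the paper roll are moved by more than 20 mm (distance of any of grey_tin_1, grey_tin_2, sauce_jar, ribbed_can, paper_roll from where it was at the start of the episode above 0.02 m).
It fails at once if the wings of the nut are pinched: the fingers press on the driving faces and the opposite faces at the same time (over 2 N each) (contact force between the fingers and wing_drive above 2 N and contact force between the fingers and wing_back above 2 N).
It also fails if it takes over 54 s, if anything falls off the work surface, if the arm or the gripper's body presses on something with over 40 N, if the wrist force passes 120 N, or if a joint passes its speed limit or range.

## Working session

There is one attempt and no reset: what is moved stays moved. The work goes in short steps, Python scripts to look and compute and a shell command to move; the robot and the scene stay as the last step left them, time stands still between calls to the robot, and variables do not carry over. Pictures are saved under pics/ and viewed, and the job is handed in when it is done.

```bash
ls; mkdir -p pics; cat > h.py <<'E'
import numpy as np, cv2
from station import env, viewer
def cap(n,f):
    im,d=viewer.capture(n); cv2.imwrite('pics/'+f+'.png',im); np.save('pics/'+f+'.npy',d); return im,d
def RT(n):
    c=viewer.camera_info(n); R=cv2.Rodrigues(np.array(c['rvec'],float))[0]; return np.array(c['K'],float),R,np.array(c['tvec'],float).reshape(3)
def pts(n,d):
    K,R,t=RT(n); v,u=np.indices(d.shape); 
    P=np.stack([(u-K[0,2])/K[0,0]*d,(v-K[1,2])/K[1,1]*d,d],-1)
    return (P-t)@R
def ray(n,u,v,z):
    K,R,t=RT(n); r=R.T@np.array([(u-K[0,2])/K[0,0],(v-K[1,2])/K[1,1],1]); c=-R.T@t
    return c+r*(z-c[2])/r[2]
def proj(n,p):
    K,R,t=RT(n); q=R@np.array(p)+t; q=K@q; return q[:2]/q[2]
E
python3 - <<'E'
from h import *
print(env.get_obs(), env.tcp_to_grasp)
for n in ['scene','top','wrist']: cap(n,n+'0'); K,R,t=RT(n); print(n,-R.T@t,R[2],K[0,0])
E
```

```text
pics
{'time_s': 0.0, 'joint_pos': array([ 1.40710948e+00,  3.59399280e-01,  1.10528807e-02, -3.54755288e-04,
       -1.22410267e+00, -2.88088409e-01]), 'joint_velocities': array([-1.00610750e-03,  7.57683736e-04, -8.87795485e-04, -2.87236754e-04,
        6.08837890e-05, -6.45775182e-04]), 'effort': array([-1.45642629e-03, -5.83325779e+01,  2.93409812e+01,  6.93644777e+00,
       -5.98968443e-03, -1.34380801e-05]), 'position': array([0.2944984 , 0.60682598, 0.23035224]), 'orientation': array([ 3.06011229e+00, -7.03438071e-01, -3.61353935e-04]), 'contact_force': array([0.60042813, 0.33781317, 0.19906366]), 'wrist_torque': array([-0.03183708, -0.03830555, -0.00292226]), 'opening': 0.085273597034742} 0.0187
scene [ 1.08492496 -0.78157649  0.84930825] [-0.46076353  0.60767178 -0.64686318] 347.0660616213082
top [ 0.39418942 -0.01001666  1.30996255] [ 0.07629007 -0.01646203 -0.99694976] 367.2359821374982
wrist [0.36660012 0.57169402 0.37379465] [-0.28070341  0.13478899 -0.95028286] 287.14059776805186
```

View pics/top0.png

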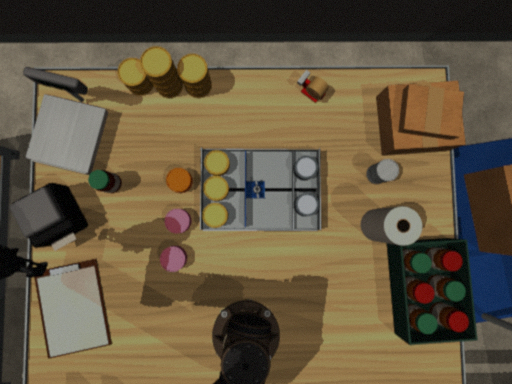

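View pics/scene0.png

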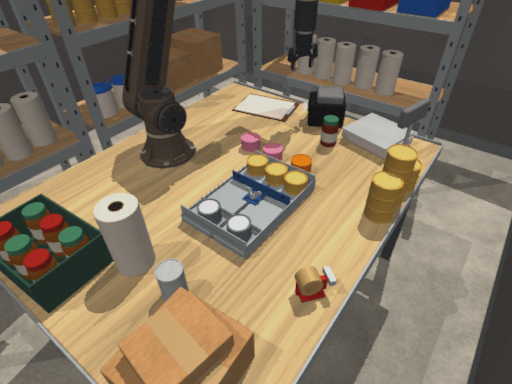

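```bash
python3 - <<'E'
from h import *
im=cv2.imread('pics/top0.png'); c=im[140:240,190:330]; cv2.imwrite('pics/top0c.png',cv2.resize(c,None,fx=5.6,fy=5.6,interpolation=cv2.INTER_CUBIC))
d=np.load('pics/top0.npy'); P=pts('top',d)
hsv=cv2.cvtColor(im,cv2.COLOR_BGR2HSV)
# gold tins: tops z~.072
m=((hsv[...,0]>18)&(hsv[...,0]<35)&(hsv[...,1]>150)&(hsv[...,2]>120)&(abs(P[...,2]-.072)<.008)).astype(np.uint8)
m[:, :195]=0; m[:140]=0
n,l,s,ce=cv2.connectedComponentsWithStats(m)
for i in range(1,n):
    if s[i,4]>30: 
        q=P[l==i]; print('gold',s[i],ce[i],ray('top',*ce[i],.072),np.median(q[:,2]))
b=((hsv[...,0]>100)&(hsv[...,0]<125)&(hsv[...,1]>120)).astype(np.uint8); b[:140]=0;b[240:]=0;b[:,:200]=0;b[:,330:]=0
n,l,s,ce=cv2.connectedComponentsWithStats(b)
for i in range(1,n):
    if s[i,4]>5: q=P[l==i]; print('blue',s[i],ce[i],np.median(q,0),q.max(0),q.min(0))
# rack fence: height .06-.085 
f=((abs(P[...,2]-.072)<.006)&(hsv[...,1]<60)).astype(np.uint8); f[:140]=0;f[240:]=0;f[:,:195]=0;f[:,325:]=0
n,l,s,ce=cv2.connectedComponentsWithStats(f)
for i in range(1,n):
    if s[i,4]>15: q=P[l==i]; print('f',s[i],np.median(q,0),cv2.fitLine(q[:,:2].astype(np.float32),cv2.DIST_HUBER,0,.01,.01).ravel(),q.min(0),q.max(0))
E
```

```text
gold [205 151  24  23 146] [216.78767123 162.17123288] [0.59267453 0.09277316 0.072     ] 0.07056782039822136
gold [204 176  24  24 135] [216.11851852 187.5037037 ] [0.50629494 0.09538579 0.072     ] 0.07034683684319355
gold [203 203  24  24 129] [215.03875969 214.86046512] [0.41405221 0.09937426 0.072     ] 0.07031029208716315
blue [244 181  12  18 155] [249.29677419 189.76774194] [ 0.50043784 -0.01594154  0.02706336] [0.5329105  0.00188876 1.30996255] [ 0.39418942 -0.03673587  0.00524857]
blue [258 182   8  15  72] [261.41666667 188.625     ] [ 0.50601214 -0.05834932  0.0265133 ] [ 0.52888374 -0.01001666  1.30996255] [ 0.39418942 -0.073199    0.00207935]
f [201 148   1  19  19] [0.61054105 0.14620437 0.07263667] [ 0.99999446 -0.00333341  0.61692697  0.1461486 ] [0.58007239 0.14574    0.06960682] [0.6411925  0.14657549 0.07624716]
f [295 149  26  81 469] [ 0.4503502  -0.22001123  0.07433036] [ 0.9600668  -0.2797708   0.4573716  -0.22027078] [ 0.36254993 -0.25777755  0.06602762] [ 0.63564304 -0.17004924  0.07799821]
f [295 156  23  23 370] [ 0.57310019 -0.20981838  0.07485756] [ 0.66036844 -0.75094175  0.5735608  -0.20979507] [ 0.53531589 -0.24814897  0.06786687] [ 0.61089281 -0.17224477  0.07798976]
f [200 168   2  62  79] [0.46106732 0.14690651 0.07101618] [ 0.99974954 -0.02238065  0.4540982   0.14827186] [0.36741309 0.14575763 0.06606462] [0.57348722 0.15029498 0.07642167]
```

```bash
sleep 2
```

```text
(no output)
```

View pics/top0c.png

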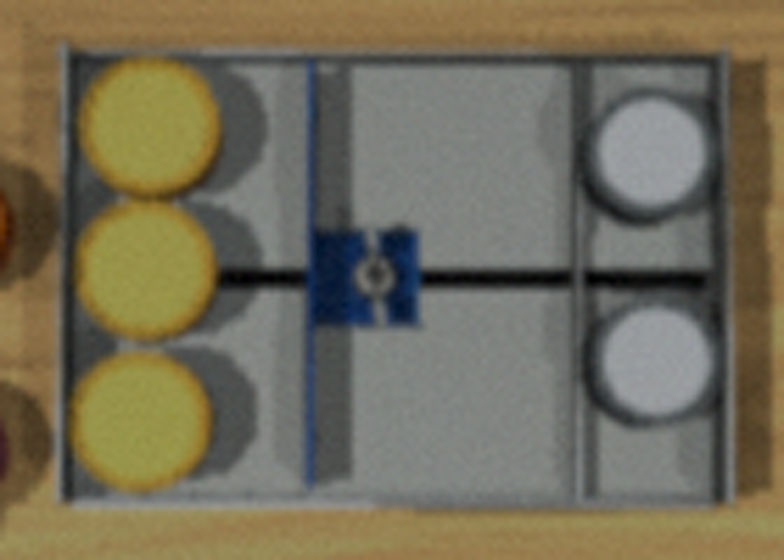

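View pics/wrist0.png

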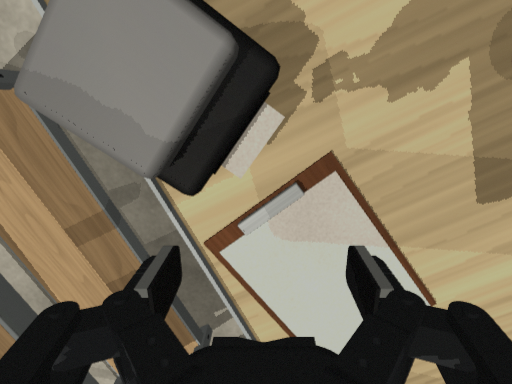

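```bash
python3 - <<'E'
from h import *
def c2p(x,y): return ((x+.5)/5.6-.5+190,(y+.5)/5.6-.5+140)
for n,x,y,z in [('TL',62,47,.072),('BL',62,500,.072),('TR',726,52,.072),('BR',732,500,.072),('gt',312,62,.066),('gb',309,486,.066),('nut',376,276,.05),('w+',372,234,.055),('w-',382,322,.055),('slotL',222,277,.022),('slotR',706,280,.022),('divT',577,60,.047),('divB',580,498,.047),('tabTR',420,232,.0265),('tabBR',420,325,.0265)]:
    p=ray('top',*c2p(x,y),z); print(n,p.round(4))
E
```

```text
TL [0.6419 0.1474 0.072 ]
BL [0.3678 0.1476 0.072 ]
TR [ 0.6354 -0.2575  0.072 ]
BR [ 0.3629 -0.2541  0.072 ]
gt [ 0.6325 -0.0045  0.066 ]
gb [ 3.742e-01 -1.000e-04  6.600e-02]
nut [ 0.5021 -0.0424  0.05  ]
w+ [ 0.5276 -0.0401  0.055 ]
w- [ 0.4734 -0.0456  0.055 ]
slotL [0.5049 0.0536 0.022 ]
slotR [ 0.4998 -0.2511  0.022 ]
divT [ 0.636  -0.1693  0.047 ]
divB [ 0.3646 -0.1657  0.047 ]
tabTR [ 0.5316 -0.071   0.0265]
tabBR [ 0.4731 -0.0702  0.0265]
```

```bash
python3 -m jog '[{"tx":19,"ty":-58,"tz":3,"az":2.5},{"tx":38,"ty":-116,"tz":6,"az":5},{"tx":57,"ty":-174,"tz":9,"az":7.5},{"tx":76,"ty":-232,"tz":9,"az":10},{"tx":95,"ty":-290,"tz":9,"az":12.5},{"tx":114,"ty":-348,"tz":9,"az":15},{"tx":133,"ty":-406,"tz":9,"az":17.5},{"tx":152,"ty":-464,"tz":9,"az":20},{"tx":171,"ty":-522,"tz":9,"az":22.5},{"tx":190,"ty":-580,"tz":9,"az":25}]'
python3 - <<'E'
from h import *
o=env.get_obs(); print(o['position'],o['orientation'],o['joint_pos']); cap('wrist','w1'); cap('top','t1')
E
```

```text
[0.29456613 0.60695976 0.23060995] [ 3.06058383e+00 -7.03500572e-01 -2.44570767e-04] [ 1.40709978e+00  3.59206376e-01  1.13126760e-02 -2.44435125e-04
 -1.22408738e+00 -2.88087846e-01]invalid input at $[0]: expected keys tx, ty, tz, ax, ay, az, hand
```

```bash
sleep 3
```

```text
(no output)
```

View pics/w1.png

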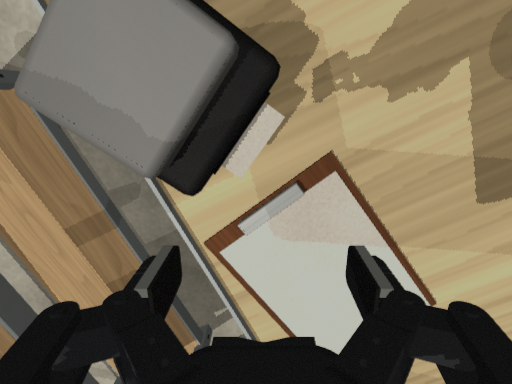

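All keys are required in each row.

```bash
python3 -m jog '[{"tx":19,"ty":-58,"tz":3,"ax":0,"ay":0,"az":2.5,"hand":0},{"tx":38,"ty":-116,"tz":6,"ax":0,"ay":0,"az":5,"hand":0},{"tx":57,"ty":-174,"tz":9,"ax":0,"ay":0,"az":7.5,"hand":0},{"tx":76,"ty":-232,"tz":9,"ax":0,"ay":0,"az":10,"hand":0},{"tx":95,"ty":-290,"tz":9,"ax":0,"ay":0,"az":12.5,"hand":0},{"tx":114,"ty":-348,"tz":9,"ax":0,"ay":0,"az":15,"hand":0},{"tx":133,"ty":-406,"tz":9,"ax":0,"ay":0,"az":17.5,"hand":0},{"tx":152,"ty":-464,"tz":9,"ax":0,"ay":0,"az":20,"hand":0},{"tx":171,"ty":-522,"tz":9,"ax":0,"ay":0,"az":22.5,"hand":0},{"tx":190,"ty":-580,"tz":9,"ax":0,"ay":0,"az":25,"hand":0}]'
python3 - <<'E'
from h import *
o=env.get_obs(); print(o['position'],o['orientation'],o['joint_pos']); cap('wrist','w2')
E
```

```text
time_s: 1.5
position: [0.485, 0.0254, 0.2407]
orientation: [-3.141, 0.021, -0.001]
contact_force: [1.5, 0.4, 0.1]
opening: 0.0853
[0.48497107 0.02539504 0.24070515] [-3.14102667e+00  2.13399288e-02 -1.46463054e-03] [ 4.58306935e-01  3.51206378e-02 -3.77761076e-01 -2.45770004e-05
 -1.15685993e+00  1.09891161e+00]
```

```bash
sleep 4
```

```text
(no output)
```

View pics/w2.png

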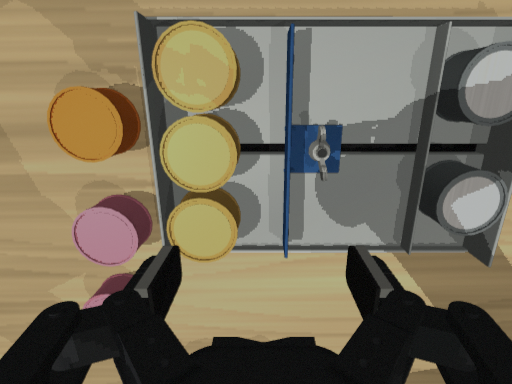

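```bash
python3 - <<'E'
from h import *
im=cv2.imread('pics/w2.png'); c=im[100:200,260:370]; cv2.imwrite('pics/w2c.png',cv2.resize(c,None,fx=6,fy=6,interpolation=cv2.INTER_CUBIC))
d=np.load('pics/w2.npy'); P=pts('wrist',d)
sub=P[110:195,300:345]; m=(sub[...,2]>.040)&(sub[...,2]<.08); q=sub[m]
print(len(q),q.mean(0),q.min(0),q.max(0)); 
for lo,hi in [(.04,.045),(.045,.05),(.05,.055),(.055,.06),(.06,.07)]:
    k=q[(q[:,2]>=lo)&(q[:,2]<hi)]
    if len(k): print(lo,len(k),k.min(0),k.max(0),k.mean(0))
k=q[(q[:,2]>.048)]; 
print(cv2.minAreaRect(k[:,:2].astype(np.float32)),cv2.fitLine(k[:,:2].astype(np.float32),cv2.DIST_L2,0,.01,.01).ravel())
for n,u,v,z in [('gt',291,30,.066),('gb',286,253,.066),('nutc',320,151,.052),('TL',149,24,.072),('BL',172,245,.072),('divT',445,24,.047),('divB',410,248,.047)]: print(n,ray('wrist',u,v,z),P[v,u])
E
```

```text
577 [ 0.50401508 -0.04799     0.05306455] [ 0.47190157 -0.06090902  0.04011164] [ 0.53532613 -0.03788783  0.06601409]
0.04 45 [ 0.48193353 -0.06090902  0.04011164] [ 0.51895775 -0.03788783  0.04492033] [ 0.50422736 -0.04382048  0.04255605]
0.045 185 [ 0.47442057 -0.0598868   0.04510503] [ 0.53261017 -0.03857371  0.04999021] [ 0.5039413  -0.04782979  0.04729154]
0.05 157 [ 0.47190157 -0.05532299  0.05001207] [ 0.53522496 -0.04333354  0.05467132] [ 0.50281104 -0.04869329  0.05243224]
0.055 43 [ 0.47258036 -0.05315983  0.05520071] [ 0.53532613 -0.04369421  0.05998995] [ 0.50722052 -0.04765077  0.05777719]
0.06 147 [ 0.47268619 -0.05497777  0.06001982] [ 0.53364277 -0.04381977  0.06601409] [ 0.50439127 -0.04881613  0.0628436 ]
((0.5035701990127563, -0.048829685896635056), (0.06167567893862724, 0.017969556152820587), 17.047555923461914) [ 0.99555904  0.09413926  0.50398636 -0.04859627]
gt [ 0.62817156 -0.009787    0.066     ] [ 0.62814669 -0.00977568  0.06612675]
gb [ 0.37992956 -0.00769318  0.066     ] [ 0.38029822 -0.00764108  0.06662977]
nutc [ 0.50544667 -0.04684326  0.052     ] [ 0.50543463 -0.04685631  0.05193385]
TL [0.63387029 0.12695997 0.072     ] [0.64058338 0.1376572  0.04124358]
BL [0.39638385 0.13158153 0.072     ] [0.39640322 0.13156862 0.07203561]
divT [ 0.63536239 -0.17103519  0.047     ] [ 0.63649463 -0.17412394  0.04151666]
divB [ 0.37401207 -0.17287143  0.047     ] [ 0.37479178 -0.17209332  0.04836811]
```

```bash
sleep 4
```

```text
(no output)
```

View pics/w2c.png

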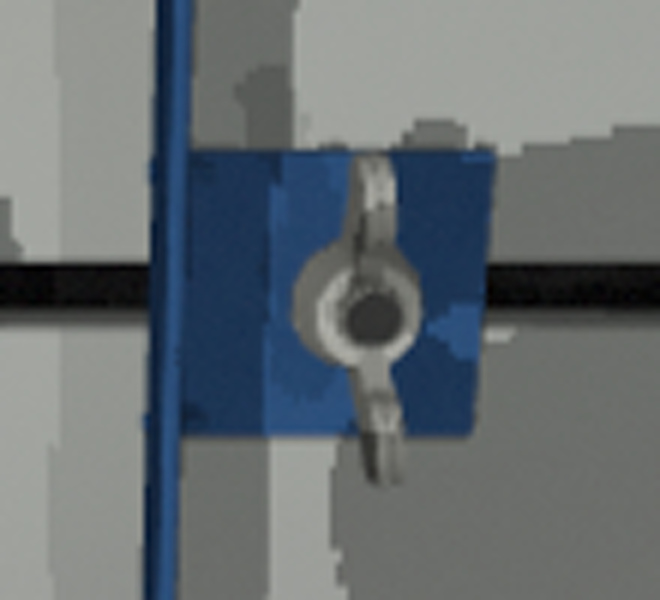

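```bash
python3 -m jog '[{"tx":2,"ty":-6,"tz":0,"ax":0,"ay":0,"az":10,"hand":0},{"tx":4,"ty":-12,"tz":0,"ax":0,"ay":0,"az":20,"hand":0},{"tx":6,"ty":-18,"tz":0,"ax":0,"ay":0,"az":30,"hand":0},{"tx":8,"ty":-24,"tz":0,"ax":0,"ay":0,"az":40,"hand":0},{"tx":10,"ty":-30,"tz":0,"ax":0,"ay":0,"az":50,"hand":0},{"tx":12,"ty":-36,"tz":0,"ax":0,"ay":0,"az":60,"hand":0},{"tx":14,"ty":-42,"tz":0,"ax":0,"ay":0,"az":70,"hand":0},{"tx":16,"ty":-48,"tz":0,"ax":0,"ay":0,"az":80,"hand":0},{"tx":18,"ty":-58,"tz":0,"ax":0,"ay":0,"az":90,"hand":0},{"tx":18,"ty":-58,"tz":0,"ax":0,"ay":0,"az":90,"hand":0}]'
python3 - <<'E'
from h import *
o=env.get_obs(); print(o['position'],o['orientation'],o['joint_pos']); cap('wrist','w3');cap('top','t3')
im=cv2.imread('pics/t3.png'); c=im[140:240,190:330]; cv2.imwrite('pics/t3c.png',cv2.resize(c,None,fx=5.6,fy=5.6,interpolation=cv2.INTER_CUBIC))
E
```

```text
time_s: 2.8
position: [0.5026, -0.0311, 0.2402]
orientation: [-2.241, -2.202, 0.0]
contact_force: [-0.5, -0.2, -0.2]
opening: 0.0854
[ 0.5026265  -0.03105621  0.24022982] [-2.24075246e+00 -2.20182365e+00  1.87257672e-04] [ 3.28998449e-01  6.78933630e-02 -3.43711544e-01 -3.84672168e-05
 -1.15934059e+00  2.79508471e+00]
```

```bash
sleep 5
```

```text
(no output)
```

View pics/w3.png

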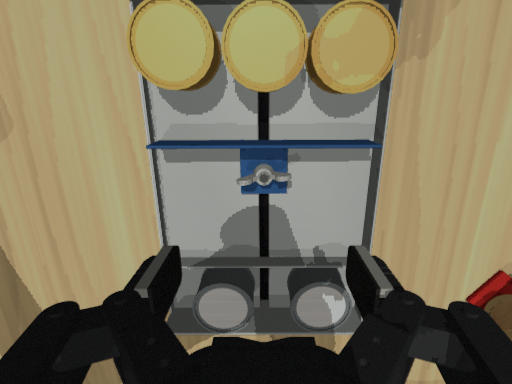

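View pics/t3c.png

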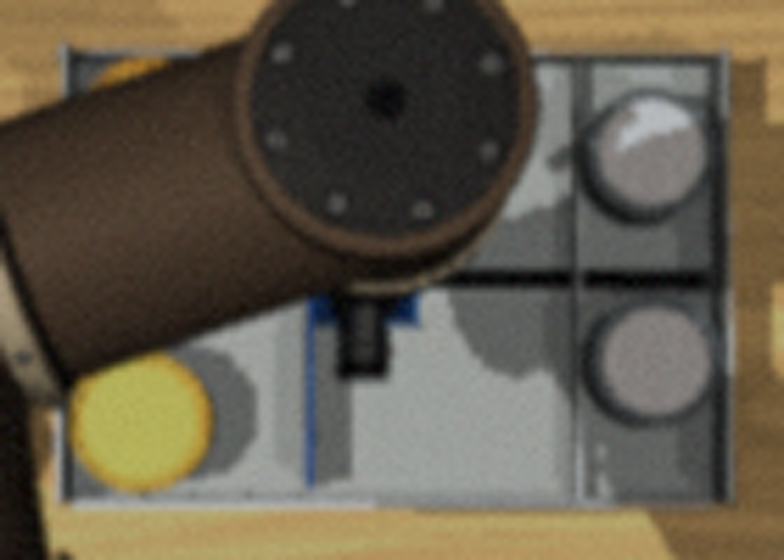

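```bash
python3 - <<'E'
from h import *
im=cv2.imread('pics/w3.png'); c=im[130:230,210:320]; cv2.imwrite('pics/w3c.png',cv2.resize(c,None,fx=6,fy=6,interpolation=cv2.INTER_CUBIC))
d=np.load('pics/w3.npy'); P=pts('wrist',d)
K,R,t=RT('wrist'); print('cam',-R.T@t,R[2])
sub=P[158:200,230:300]; m=(sub[...,2]>.048)&(sub[...,2]<.08); q=sub[m]
print(len(q),q.mean(0),q.min(0),q.max(0)); 
print(cv2.minAreaRect(q[:,:2].astype(np.float32)),cv2.fitLine(q[:,:2].astype(np.float32),cv2.DIST_L2,0,.01,.01).ravel())
for n,u,v,z in [('nutc',264,176,.052),('gl',150,145,.066),('gr',380,144,.066)]: print(n,ray('wrist',u,v,z),P[v,u])
print(proj('wrist',(.5026,-.0311,.25)))
# divider top and plate profile at column
for u in (200,225,320,345): 
  col=P[120:280,u]; k=np.where(col[:,2]>.044)[0]; print(u,[(int(i+120),col[i].round(4)) for i in k[::1]][:14])
E
```

```text
cam [0.50434167 0.0486364  0.3834806 ] [-0.00623462 -0.31070366 -0.95048638]
407 [ 0.50271539 -0.04233383  0.05630366] [ 0.47099564 -0.05303082  0.04800725] [ 0.5338532  -0.03301191  0.06624301]
((0.5024416446685791, -0.042661719024181366), (0.06306972354650497, 0.0187233816832304), 17.26944923400879) [ 0.9956963   0.09267609  0.5027154  -0.04233383]
nutc [ 0.5032859 -0.0406432  0.052    ] [ 0.50328618 -0.04061901  0.05208982]
gl [0.37800891 0.00095754 0.066     ] [0.377147   0.00063225 0.06383398]
gr [ 0.63202134 -0.00279044  0.066     ] [ 0.6398181  -0.00593082  0.04661306]
[263.03816148 256.1919101 ]
200 [(143, array([ 4.299e-01, -2.000e-04,  5.000e-02])), (144, array([0.4319, 0.    , 0.0594])), (145, array([ 4.33e-01, -3.00e-04,  6.49e-02])), (146, array([ 0.4335, -0.001 ,  0.0674])), (147, array([ 0.4332, -0.0022,  0.0667])), (148, array([ 0.4328, -0.0035,  0.0654])), (200, array([0.5043, 0.0486, 0.3835])), (266, array([ 0.4143, -0.1666,  0.0456])), (267, array([ 0.4148, -0.1668,  0.0478]))]
225 [(142, array([ 4.582e-01, -4.000e-04,  4.460e-02])), (143, array([ 0.4589, -0.0008, 
[... 906 characters left out ...]
0.0463])), (266, array([ 0.5765, -0.169 ,  0.0467])), (267, array([ 0.5763, -0.17  ,  0.0476])), (268, array([ 0.5768, -0.1727,  0.0458])), (269, array([ 0.5764, -0.173 ,  0.0477])), (270, array([ 0.576 , -0.1731,  0.05  ]))]
345 [(142, array([ 0.5988, -0.0029,  0.0461])), (143, array([ 0.5966, -0.0028,  0.0542])), (144, array([ 0.5944, -0.0026,  0.0623])), (145, array([ 0.5934, -0.0031,  0.0663])), (146, array([ 0.5932, -0.0041,  0.0672])), (147, array([ 0.5935, -0.0053,  0.0666])), (148, array([ 0.5939, -0.0066,  0.0654])), (174, array([0.5043, 0.0486, 0.3835])), (265, array([ 0.6105, -0.1691,  0.0452])), (266, array([ 0.6099, -0.1691,  0.0476])), (267, array([ 0.6097, -0.1699,  0.0487]))]
```

```bash
sleep 5
```

```text
(no output)
```

View pics/w3c.png

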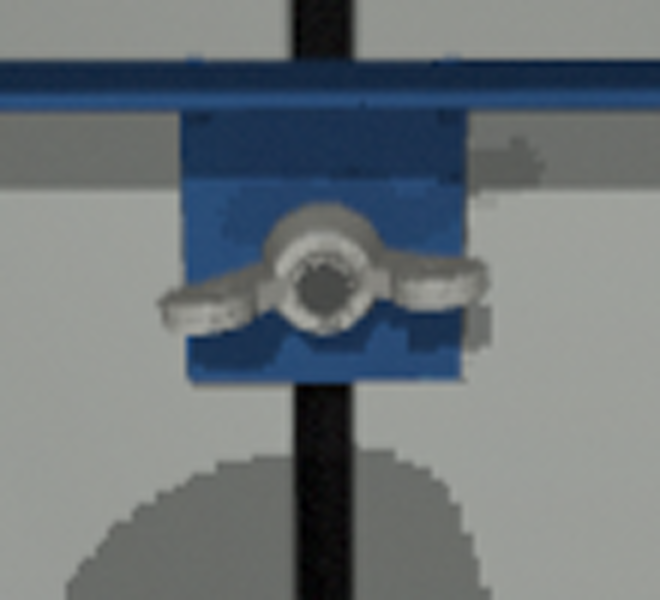

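```bash
python3 -m jog '[{"tx":0,"ty":4,"tz":-50,"ax":0,"ay":0,"az":0,"hand":0},{"tx":0,"ty":7,"tz":-100,"ax":0,"ay":0,"az":0,"hand":0},{"tx":0,"ty":7,"tz":-150,"ax":0,"ay":0,"az":0,"hand":0},{"tx":0,"ty":7,"tz":-190,"ax":0,"ay":0,"az":0,"hand":0},{"tx":0,"ty":7,"tz":-214,"ax":0,"ay":0,"az":0,"hand":0},{"tx":0,"ty":7,"tz":-214,"ax":0,"ay":0,"az":0,"hand":0}]'
python3 - <<'E'
from h import *
o=env.get_obs(); print(o['position'],o['orientation'],o['contact_force']); cap('wrist','w4');cap('scene','s4')
im=cv2.imread('pics/s4.png'); c=im[130:260,160:340]; cv2.imwrite('pics/s4c.png',cv2.resize(c,None,fx=4.2,fy=4.2,interpolation=cv2.INTER_CUBIC))
E
```

```text
time_s: 3.65
position: [0.5014, -0.0239, 0.0248]
orientation: [-2.24, -2.2, 0.006]
contact_force: [0.0, -0.3, 0.5]
opening: 0.0853
[ 0.50135963 -0.02386436  0.02478722] [-2.24004118 -2.20012311  0.005665  ] [ 0.01226325 -0.32748175  0.51978671]
```

```bash
sleep 5
```

```text
(no output)
```

View pics/w4.png

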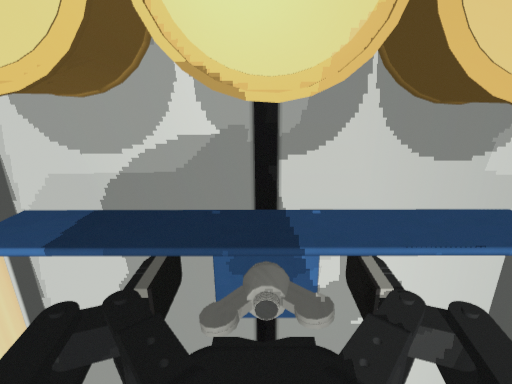

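View pics/s4c.png

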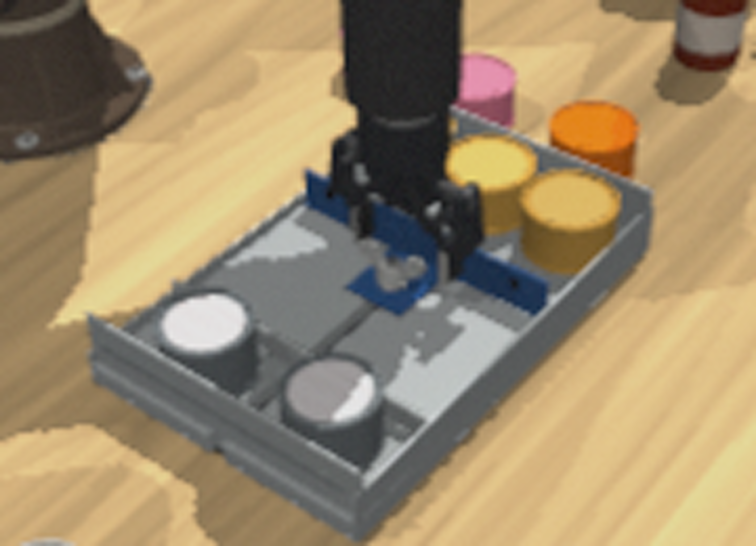

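The fingers (150,285) and (375,285) stand behind the blue plate, one on each side of the nut at (265,295). I'll push now.

```bash
python3 -m jog '[{"tx":0,"ty":5,"tz":0,"ax":0,"ay":0,"az":0,"hand":0},{"tx":0,"ty":10,"tz":0,"ax":0,"ay":0,"az":0,"hand":0},{"tx":0,"ty":15,"tz":0,"ax":0,"ay":0,"az":0,"hand":0},{"tx":0,"ty":20,"tz":0,"ax":0,"ay":0,"az":0,"hand":0},{"tx":0,"ty":25,"tz":0,"ax":0,"ay":0,"az":0,"hand":0},{"tx":1,"ty":30,"tz":0,"ax":0,"ay":0,"az":0,"hand":0},{"tx":1,"ty":35,"tz":0,"ax":0,"ay":0,"az":0,"hand":0},{"tx":1,"ty":40,"tz":0,"ax":0,"ay":0,"az":0,"hand":0},{"tx":1,"ty":45,"tz":0,"ax":0,"ay":0,"az":0,"hand":0},{"tx":1,"ty":50,"tz":0,"ax":0,"ay":0,"az":0,"hand":0}]'
python3 -m jog '[{"tx":0,"ty":3,"tz":0,"ax":0,"ay":0,"az":0,"hand":0},{"tx":0,"ty":6,"tz":0,"ax":0,"ay":0,"az":0,"hand":0},{"tx":0,"ty":9,"tz":0,"ax":0,"ay":0,"az":0,"hand":0},{"tx":0,"ty":12,"tz":0,"ax":0,"ay":0,"az":0,"hand":0}]'
python3 - <<'E'
from h import *
cap('wrist','w5')
E
```

```text
time_s: 5.0
position: [0.5033, 0.0264, 0.0261]
orientation: [-2.238, -2.204, 0.001]
contact_force: [-1.6, -4.4, 1.4]
opening: 0.0854
time_s: 5.5
position: [0.5034, 0.0382, 0.0261]
orientation: [-2.239, -2.204, 0.001]
contact_force: [-1.9, -5.3, -1.8]
opening: 0.0854
```

```bash
sleep 5
```

```text
(no output)
```

View pics/w5.png

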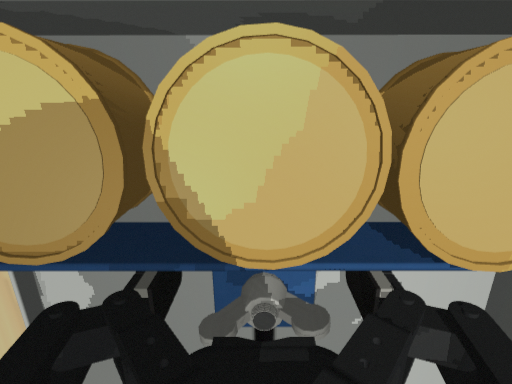

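```bash
python3 -m jog '[{"tx":0,"ty":2,"tz":0,"ax":0,"ay":0,"az":0,"hand":0},{"tx":0,"ty":4,"tz":0,"ax":0,"ay":0,"az":0,"hand":0},{"tx":0,"ty":5,"tz":0,"ax":0,"ay":0,"az":0,"hand":0}]'
python3 -m jog '[{"tx":0,"ty":1,"tz":0,"ax":0,"ay":0,"az":0,"hand":0},{"tx":0,"ty":2,"tz":0,"ax":0,"ay":0,"az":0,"hand":0}]'
```

```text
time_s: 5.92
position: [0.5035, 0.0427, 0.0261]
orientation: [2.238, 2.204, -0.002]
contact_force: [-0.0, -9.5, -1.0]
opening: 0.0853
time_s: 6.18
position: [0.5035, 0.0446, 0.0261]
orientation: [2.238, 2.204, -0.002]
contact_force: [0.3, -8.5, -1.5]
opening: 0.0858
```

```bash
python3 -m jog '[{"tx":0,"ty":1,"tz":0,"ax":0,"ay":0,"az":0,"hand":0},{"tx":0,"ty":2,"tz":0,"ax":0,"ay":0,"az":0,"hand":0}]'
python3 -m jog '[{"tx":0,"ty":1,"tz":0,"ax":0,"ay":0,"az":0,"hand":0},{"tx":0,"ty":1,"tz":0,"ax":0,"ay":0,"az":0,"hand":0}]'
```

```text
time_s: 6.42
position: [0.5034, 0.0454, 0.0261]
orientation: [2.237, 2.204, -0.004]
contact_force: [4.4, -22.2, -2.2]
opening: 0.085
time_s: 6.68
position: [0.5034, 0.0454, 0.0261]
orientation: [2.237, 2.203, -0.005]
contact_force: [4.3, -24.2, -2.8]
opening: 0.0854
```

Stopped hard at 24 N at y = 0.0454 (predicted 0.0457), so the guide is snug. I'll back off, lift and look.

```bash
python3 -m jog '[{"tx":0,"ty":-5,"tz":0,"ax":0,"ay":0,"az":0,"hand":0},{"tx":0,"ty":-10,"tz":0,"ax":0,"ay":0,"az":0,"hand":0},{"tx":0,"ty":-12,"tz":40,"ax":0,"ay":0,"az":0,"hand":0},{"tx":0,"ty":-18,"tz":80,"ax":0,"ay":0,"az":0,"hand":0},{"tx":0,"ty":-26,"tz":110,"ax":0,"ay":0,"az":0,"hand":0},{"tx":0,"ty":-26,"tz":110,"ax":0,"ay":0,"az":0,"hand":0},{"tx":0,"ty":-26,"tz":110,"ax":0,"ay":0,"az":0,"hand":0}]'
cat > nut.py <<'E'
from h import *
import sys
f=sys.argv[1]
o=env.get_obs(); print(o['position'],o['joint_pos'][[0,5]])
im,d=cap('wrist',f); P=pts('wrist',d)
hsv=cv2.cvtColor(im,cv2.COLOR_BGR2HSV)
x0,y0=.504,.0185
m=(P[...,2]>.046)&(P[...,2]<.075)&(np.hypot(P[...,0]-x0,P[...,1]-y0)<.040)&(hsv[...,1]<90)&(P[...,1]<.052)
q=P[m]; v,u=np.where(m); print(len(q),u.min(),u.max(),v.min(),v.max(),q.min(0),q.max(0))
k=q[q[:,2]>.055]
r=cv2.minAreaRect(k[:,:2].astype(np.float32)); L=cv2.fitLine(k[:,:2].astype(np.float32),cv2.DIST_L2,0,.01,.01).ravel()
print(r,L,'ang',np.degrees(np.arctan2(L[1],L[0])))
E
python3 nut.py w6
```

```text
time_s: 7.55
position: [0.5038, 0.0226, 0.1362]
orientation: [-2.239, -2.204, -0.002]
contact_force: [-0.3, -0.7, -0.5]
opening: 0.0854
[0.5037541  0.02263529 0.13620198] [0.43471414 2.6916536 ]
1036 224 301 189 213 [0.47056361 0.00752768 0.0460007 ] [0.53464874 0.02823255 0.06495012]
((0.5031644701957703, 0.01758274994790554), (0.06375042349100113, 0.006260229740291834), 5.450553894042969) [0.99579984 0.09155695 0.50385815 0.01844244] ang 5.2531834
```

```bash
sleep 5
```

```text
(no output)
```

View pics/w6.png

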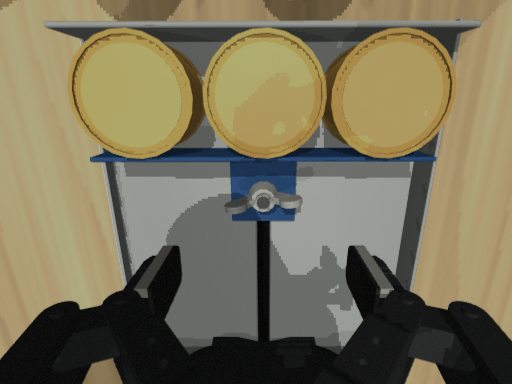

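```bash
python3 -m jog '[{"tx":0,"ty":-2,"tz":0,"ax":0,"ay":0,"az":-9,"hand":0.62},{"tx":0,"ty":-4,"tz":0,"ax":0,"ay":0,"az":-18,"hand":0.62},{"tx":0,"ty":-4.4,"tz":0,"ax":0,"ay":0,"az":-27,"hand":0.62},{"tx":0,"ty":-4.4,"tz":0,"ax":0,"ay":0,"az":-36,"hand":0.62},{"tx":0,"ty":-4.4,"tz":0,"ax":0,"ay":0,"az":-45,"hand":0.62},{"tx":0,"ty":-4.4,"tz":0,"ax":0,"ay":0,"az":-54,"hand":0.62},{"tx":0,"ty":-4.4,"tz":0,"ax":0,"ay":0,"az":-60,"hand":0.62},{"tx":0,"ty":-4.4,"tz":0,"ax":0,"ay":0,"az":-60,"hand":0.62}]'
python3 nut.py w7
```

```text
time_s: 8.6
position: [0.5033, 0.0179, 0.1353]
orientation: [3.04, 0.791, -0.003]
contact_force: [0.0, -0.6, 0.9]
opening: 0.0325
[0.50330475 0.01794784 0.13529162] [0.42620124 1.6538376 ]
922 245 282 163 233 [0.47127375 0.00697659 0.04601878] [0.53566993 0.0284402  0.06620587]
((0.5035260319709778, 0.017596885561943054), (0.06425675749778748, 0.005801126826554537), 5.521581172943115) [0.995684   0.09280787 0.5064698  0.01827071] ang 5.3251624
```

```bash
sleep 5
```

```text
(no output)
```

View pics/w7.png

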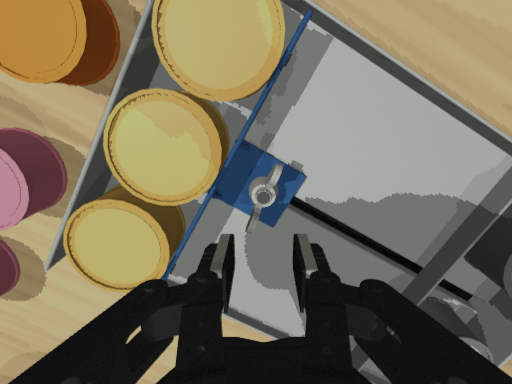

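```bash
python3 -m jog '[{"tx":0,"ty":0,"tz":-40,"ax":0,"ay":0,"az":0,"hand":0.62},{"tx":0,"ty":0,"tz":-70,"ax":0,"ay":0,"az":0,"hand":0.62},{"tx":0,"ty":0,"tz":-85,"ax":0,"ay":0,"az":0,"hand":0.62},{"tx":0,"ty":0,"tz":-94,"ax":0,"ay":0,"az":0,"hand":0.62},{"tx":0,"ty":0,"tz":-94,"ax":0,"ay":0,"az":0,"hand":0.62}]'
python3 - <<'E'
from h import *
o=env.get_obs(); print(o['position'],o['contact_force'],o['wrist_torque']); cap('wrist','w8');cap('scene','s8')
im=cv2.imread('pics/s8.png'); c=im[130:260,160:340]; cv2.imwrite('pics/s8c.png',cv2.resize(c,None,fx=4.2,fy=4.2,interpolation=cv2.INTER_CUBIC))
E
```

```text
time_s: 9.28
position: [0.5038, 0.0179, 0.0422]
orientation: [3.04, 0.791, -0.001]
contact_force: [-0.5, -0.2, 0.7]
opening: 0.0324
[0.50381702 0.01787573 0.04223398] [-0.52338141 -0.16581494  0.67088317] [ 0.02142801 -0.01730752 -0.00643449]
```

```bash
sleep 5
```

```text
(no output)
```

View pics/w8.png

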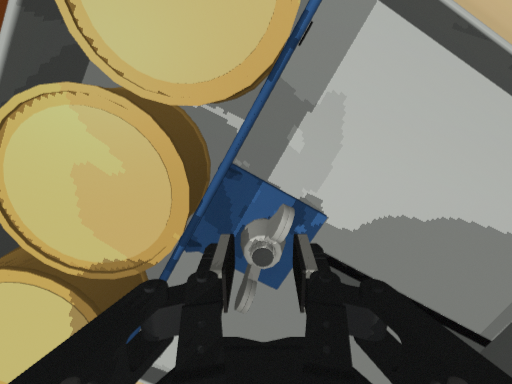

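View pics/s8c.png

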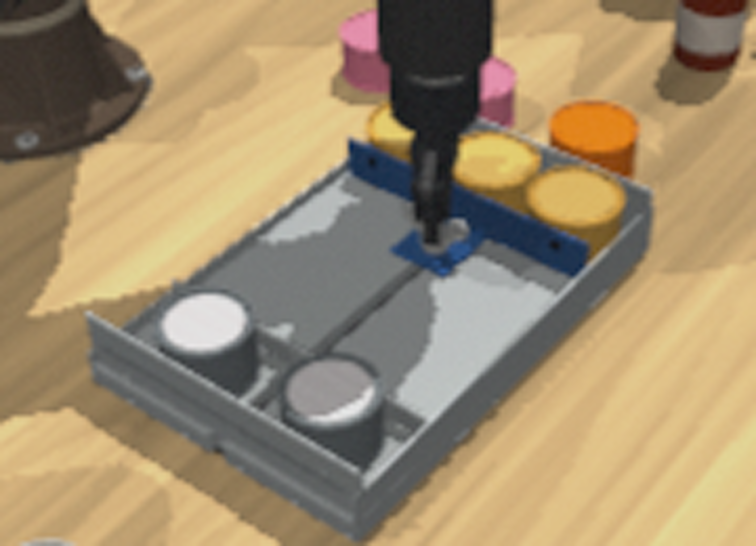

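```bash
python3 -m jog '[{"tx":0,"ty":0,"tz":0,"ax":0,"ay":0,"az":-9,"hand":0.62},{"tx":0,"ty":0,"tz":0,"ax":0,"ay":0,"az":-18,"hand":0.62},{"tx":0,"ty":0,"tz":0,"ax":0,"ay":0,"az":-27,"hand":0.62},{"tx":0,"ty":0,"tz":0,"ax":0,"ay":0,"az":-36,"hand":0.62},{"tx":0,"ty":0,"tz":0,"ax":0,"ay":0,"az":-45,"hand":0.62},{"tx":0,"ty":0,"tz":0,"ax":0,"ay":0,"az":-54,"hand":0.62},{"tx":0,"ty":0,"tz":0,"ax":0,"ay":0,"az":-63,"hand":0.62},{"tx":0,"ty":0,"tz":0,"ax":0,"ay":0,"az":-72,"hand":0.62},{"tx":0,"ty":0,"tz":0,"ax":0,"ay":0,"az":-81,"hand":0.62},{"tx":0,"ty":0,"tz":0,"ax":0,"ay":0,"az":-90,"hand":0.62}]'
python3 - <<'E'
from h import *
o=env.get_obs(); print(o['position'],o['contact_force'],o['wrist_torque'],o['joint_pos'][5]); cap('wrist','w9')
E
```

```text
time_s: 10.62
position: [0.5043, 0.018, 0.0433]
orientation: [-2.703, 1.598, -0.002]
contact_force: [-0.5, -0.8, -0.7]
opening: 0.0324
[0.50430582 0.0180466  0.04334111] [-0.49314595 -0.81354366 -0.73428137] [-0.11898095  0.0259528   0.01837179] 0.07738299176684381
```

```bash
sleep 5
```

```text
(no output)
```

View pics/w9.png

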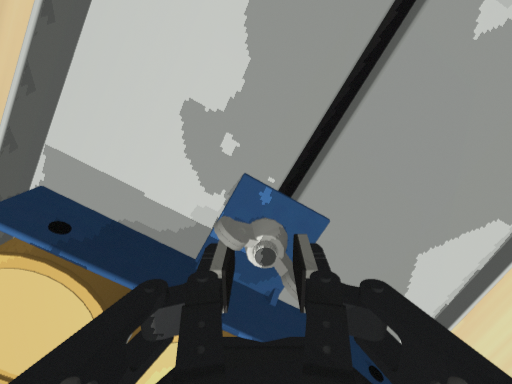

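The left finger is on the upper wing (235,235) and the right one on the lower wing (290,285), both on driving faces. I'll continue.

```bash
python3 -m jog '[{"tx":0,"ty":0,"tz":0,"ax":0,"ay":0,"az":-9,"hand":0.62},{"tx":0,"ty":0,"tz":0,"ax":0,"ay":0,"az":-18,"hand":0.62},{"tx":0,"ty":0,"tz":0,"ax":0,"ay":0,"az":-27,"hand":0.62},{"tx":0,"ty":0,"tz":0,"ax":0,"ay":0,"az":-36,"hand":0.62},{"tx":0,"ty":0,"tz":0,"ax":0,"ay":0,"az":-45,"hand":0.62},{"tx":0,"ty":0,"tz":0,"ax":0,"ay":0,"az":-54,"hand":0.62},{"tx":0,"ty":0,"tz":0,"ax":0,"ay":0,"az":-63,"hand":0.62},{"tx":0,"ty":0,"tz":0,"ax":0,"ay":0,"az":-72,"hand":0.62},{"tx":0,"ty":0,"tz":0,"ax":0,"ay":0,"az":-81,"hand":0.62},{"tx":0,"ty":0,"tz":0,"ax":0,"ay":0,"az":-90,"hand":0.62}]'
python3 - <<'E'
from h import *
o=env.get_obs(); print(o['position'],o['contact_force'],o['wrist_torque'],o['joint_pos'][5])
E
```

```text
time_s: 11.92
position: [0.5036, 0.0177, 0.0429]
orientation: [-0.786, 3.041, 0.0]
contact_force: [-1.3, -0.1, 0.5]
opening: 0.0322
[0.50355516 0.01772828 0.04291795] [-1.34103175 -0.07508593  0.51253203] [-0.21803886  0.45494037 -0.00962867] -1.4907330861192694
```

```bash
python3 -m jog '[{"tx":0,"ty":0,"tz":0,"ax":0,"ay":0,"az":-9,"hand":0.62},{"tx":0,"ty":0,"tz":0,"ax":0,"ay":0,"az":-18,"hand":0.62},{"tx":0,"ty":0,"tz":0,"ax":0,"ay":0,"az":-27,"hand":0.62},{"tx":0,"ty":0,"tz":0,"ax":0,"ay":0,"az":-36,"hand":0.62},{"tx":0,"ty":0,"tz":0,"ax":0,"ay":0,"az":-45,"hand":0.62},{"tx":0,"ty":0,"tz":0,"ax":0,"ay":0,"az":-54,"hand":0.62},{"tx":0,"ty":0,"tz":0,"ax":0,"ay":0,"az":-63,"hand":0.62},{"tx":0,"ty":0,"tz":0,"ax":0,"ay":0,"az":-72,"hand":0.62},{"tx":0,"ty":0,"tz":0,"ax":0,"ay":0,"az":-78,"hand":0.62},{"tx":0,"ty":0,"tz":0,"ax":0,"ay":0,"az":-78,"hand":0.62}]'
python3 - <<'E'
from h import *
o=env.get_obs(); print(o['position'],o['contact_force'],o['wrist_torque'],o['joint_pos'][5]); cap('wrist','w10')
E
```

```text
time_s: 13.18
position: [0.5041, 0.018, 0.043]
orientation: [1.295, 2.861, 0.001]
contact_force: [-0.3, 1.1, 0.4]
opening: 0.0325
[0.50411213 0.01803033 0.0429922 ] [-0.28493241  1.07216996  0.38039756] [ 0.00168344 -0.03057436 -0.00088507] -2.8469982286281206
```

```bash
sleep 5
```

```text
(no output)
```

View pics/w10.png

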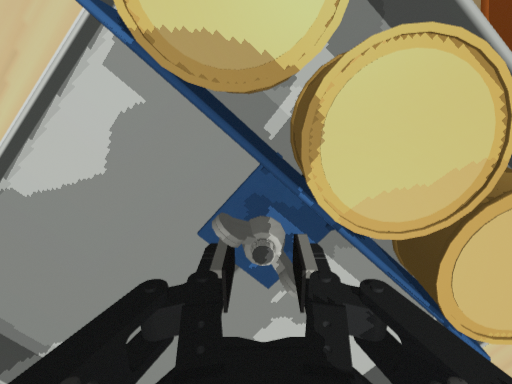

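```bash
python3 -m jog '[{"tx":0,"ty":0,"tz":0,"ax":0,"ay":0,"az":9,"hand":0.62},{"tx":0,"ty":0,"tz":0,"ax":0,"ay":0,"az":14,"hand":0.62},{"tx":0,"ty":0,"tz":22,"ax":0,"ay":0,"az":16,"hand":0.62},{"tx":0,"ty":0,"tz":38,"ax":0,"ay":0,"az":18,"hand":0.62},{"tx":0,"ty":0,"tz":40,"ax":0,"ay":0,"az":28,"hand":0.62},{"tx":0,"ty":0,"tz":40,"ax":0,"ay":0,"az":38,"hand":0.62},{"tx":0,"ty":0,"tz":40,"ax":0,"ay":0,"az":48,"hand":0.62},{"tx":0,"ty":0,"tz":40,"ax":0,"ay":0,"az":58,"hand":0.62},{"tx":0,"ty":0,"tz":40,"ax":0,"ay":0,"az":68,"hand":0.62},{"tx":0,"ty":0,"tz":40,"ax":0,"ay":0,"az":78,"hand":0.62}]'
python3 -m jog '[{"tx":0,"ty":0,"tz":0,"ax":0,"ay":0,"az":10,"hand":0.62},{"tx":0,"ty":0,"tz":0,"ax":0,"ay":0,"az":20,"hand":0.62},{"tx":0,"ty":0,"tz":0,"ax":0,"ay":0,"az":30,"hand":0.62},{"tx":0,"ty":0,"tz":0,"ax":0,"ay":0,"az":40,"hand":0.62},{"tx":0,"ty":0,"tz":0,"ax":0,"ay":0,"az":50,"hand":0.62},{"tx":0,"ty":0,"tz":0,"ax":0,"ay":0,"az":60,"hand":0.62},{"tx":0,"ty":0,"tz":0,"ax":0,"ay":0,"az":70,"hand":0.62},{"tx":0,"ty":0,"tz":0,"ax":0,"ay":0,"az":80,"hand":0.62},{"tx":0,"ty":0,"tz":0,"ax":0,"ay":0,"az":90,"hand":0.62},{"tx":0,"ty":0,"tz":0,"ax":0,"ay":0,"az":100,"hand":0.62}]'
python3 -m jog '[{"tx":0,"ty":0,"tz":0,"ax":0,"ay":0,"az":10,"hand":0.62},{"tx":0,"ty":0,"tz":0,"ax":0,"ay":0,"az":20,"hand":0.62},{"tx":0,"ty":0,"tz":0,"ax":0,"ay":0,"az":24,"hand":0.62},{"tx":0,"ty":0,"tz":0,"ax":0,"ay":0,"az":24,"hand":0.62}]'
python3 nut.py w11
```

```text
time_s: 14.48
position: [0.5039, 0.0179, 0.0827]
orientation: [-0.804, 3.036, 0.0]
contact_force: [-0.1, 0.3, 0.4]
opening: 0.0328
time_s: 15.72
position: [0.5039, 0.0179, 0.0827]
orientation: [-2.843, 1.336, -0.001]
contact_force: [0.2, 0.2, -0.0]
opening: 0.0321
time_s: 16.23
position: [0.5039, 0.0179, 0.0826]
orientation: [-3.056, 0.727, -0.001]
contact_force: [-0.7, -0.1, -0.8]
opening: 0.0324
[0.50389879 0.01788134 0.0826265 ] [0.42573663 0.67789516]
1388 238 287 183 269 [0.47074196 0.00747352 0.04600005] [0.53560438 0.02792396 0.06581779]
((0.5034902095794678, 0.01754470355808735), (0.006002382375299931, 0.06363611668348312), 88.58466339111328) [ 0.99965256 -0.02635745  0.50684285  0.01706296] ang -1.5103456
```

```bash
sleep 8
```

```text
(no output)
```

View pics/w11.png

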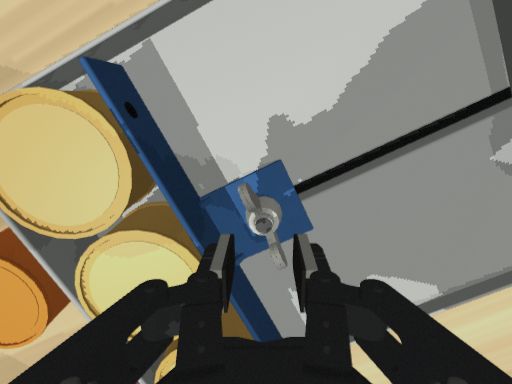

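```bash
python3 -m jog '[{"tx":0,"ty":0,"tz":-20,"ax":0,"ay":0,"az":0,"hand":0.62},{"tx":0,"ty":0,"tz":-34,"ax":0,"ay":0,"az":0,"hand":0.62},{"tx":0,"ty":0,"tz":-41,"ax":0,"ay":0,"az":0,"hand":0.62},{"tx":0,"ty":0,"tz":-41,"ax":0,"ay":0,"az":-9,"hand":0.62},{"tx":0,"ty":0,"tz":-41,"ax":0,"ay":0,"az":-18,"hand":0.62},{"tx":0,"ty":0,"tz":-41,"ax":0,"ay":0,"az":-27,"hand":0.62},{"tx":0,"ty":0,"tz":-41,"ax":0,"ay":0,"az":-36,"hand":0.62},{"tx":0,"ty":0,"tz":-41,"ax":0,"ay":0,"az":-45,"hand":0.62},{"tx":0,"ty":0,"tz":-41,"ax":0,"ay":0,"az":-54,"hand":0.62},{"tx":0,"ty":0,"tz":-41,"ax":0,"ay":0,"az":-63,"hand":0.62}]'
python3 -m jog '[{"tx":0,"ty":0,"tz":0,"ax":0,"ay":0,"az":-9,"hand":0.62},{"tx":0,"ty":0,"tz":0,"ax":0,"ay":0,"az":-18,"hand":0.62},{"tx":0,"ty":0,"tz":0,"ax":0,"ay":0,"az":-27,"hand":0.62},{"tx":0,"ty":0,"tz":0,"ax":0,"ay":0,"az":-33,"hand":0.62}]'
python3 - <<'E'
from h import *
o=env.get_obs(); print(o['position'],o['contact_force'],o['wrist_torque'],o['joint_pos'][5]); cap('wrist','w12')
E
```

```text
time_s: 17.52
position: [0.5038, 0.0179, 0.0413]
orientation: [2.218, -2.225, -0.0]
contact_force: [-0.6, 0.7, -0.9]
opening: 0.0327
time_s: 18.02
position: [0.5035, 0.0177, 0.0412]
orientation: [1.496, -2.762, -0.0]
contact_force: [0.2, -0.6, -1.6]
opening: 0.0324
[0.50353584 0.01774924 0.04119753] [ 0.21463595 -0.60246056 -1.55796855] [-0.04119946  0.16168728  0.00753069] -1.0039799199421262
```

```bash
sleep 5
```

```text
(no output)
```

View pics/w12.png

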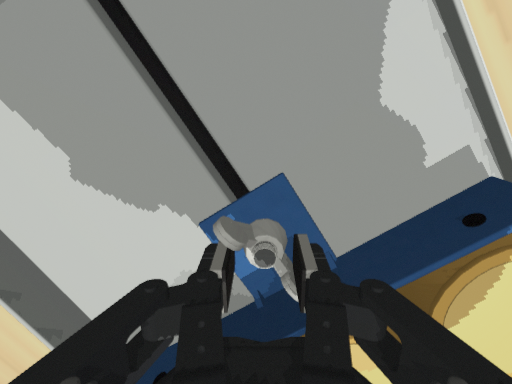

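```bash
for i in 1; do python3 -m jog '[{"tx":0,"ty":0,"tz":0,"ax":0,"ay":0,"az":-6,"hand":0.62},{"tx":0,"ty":0,"tz":0,"ax":0,"ay":0,"az":-12,"hand":0.62},{"tx":0,"ty":0,"tz":0,"ax":0,"ay":0,"az":-18,"hand":0.62}]'; done; python3 -m jog '[{"tx":0,"ty":0,"tz":0,"ax":0,"ay":0,"az":-5,"hand":0.62},{"tx":0,"ty":0,"tz":0,"ax":0,"ay":0,"az":-10,"hand":0.62}]'
python3 -c "
from h import *
o=env.get_obs(); print(o['position'],o['contact_force'],o['wrist_torque'],o['joint_pos'][5])"
python3 -m jog '[{"tx":0,"ty":0,"tz":0,"ax":0,"ay":0,"az":-5,"hand":0.62},{"tx":0,"ty":0,"tz":0,"ax":0,"ay":0,"az":-10,"hand":0.62}]'
python3 -c "
from h import *
o=env.get_obs(); print(o['position'],o['contact_force'],o['wrist_torque'],o['joint_pos'][5])"

```

```text
time_s: 18.45
position: [0.5034, 0.0177, 0.0412]
orientation: [1.049, -2.961, 0.0]
contact_force: [-0.6, 0.3, -1.4]
opening: 0.032
time_s: 18.7
position: [0.5033, 0.0177, 0.0411]
orientation: [0.789, -3.04, 0.0]
contact_force: [-0.8, 0.3, -0.7]
opening: 0.0328
[0.50334108 0.01769666 0.04113274] [-0.79295576  0.31091784 -0.65785346] [0.06810003 0.47917825 0.73096499] -1.4890234366969601
time_s: 18.95
position: [0.5033, 0.0177, 0.0412]
orientation: [0.529, -3.095, 0.002]
contact_force: [-2.4, 0.9, -0.4]
opening: 0.0326
[0.5033179  0.01765401 0.04120944] [-2.35137551  0.89196481 -0.39354442] [0.18045353 0.75623814 3.3688244 ] -1.660364911148822
```

Torque about z has risen to 3.4 N m, as it would at the stop. I'll back off, lift and check the wing angle.

```bash
python3 -m jog '[{"tx":0,"ty":0,"tz":0,"ax":0,"ay":0,"az":7,"hand":0.62},{"tx":0,"ty":0,"tz":0,"ax":0,"ay":0,"az":14,"hand":0.62},{"tx":0,"ty":0,"tz":0,"ax":0,"ay":0,"az":24,"hand":0.62},{"tx":0,"ty":0,"tz":0,"ax":0,"ay":0,"az":34,"hand":0.62},{"tx":0,"ty":0,"tz":25,"ax":0,"ay":0,"az":34,"hand":0.62},{"tx":0,"ty":0,"tz":60,"ax":0,"ay":0,"az":34,"hand":0.62},{"tx":0,"ty":0,"tz":80,"ax":0,"ay":0,"az":34,"hand":0.62},{"tx":0,"ty":0,"tz":80,"ax":0,"ay":0,"az":34,"hand":0.62},{"tx":0,"ty":0,"tz":80,"ax":0,"ay":0,"az":34,"hand":0.62}]'
python3 nut.py w13
```

```text
time_s: 20.08
position: [0.5034, 0.0178, 0.1209]
orientation: [1.405, -2.809, -0.0]
contact_force: [0.2, -0.6, -0.4]
opening: 0.0324
[0.50337736 0.01778213 0.12085686] [ 0.4257924  -1.06874215]
874 241 285 168 240 [ 0.4935806  -0.01457158  0.04600625] [0.51295415 0.04952822 0.06373113]
((0.5030959248542786, 0.01751483604311943), (0.06350632756948471, 0.006078606005758047), 80.73336029052734) [0.15686211 0.98762053 0.502161   0.01467451] ang 80.97519
```

```bash
sleep 5
```

```text
(no output)
```

View pics/w13.png

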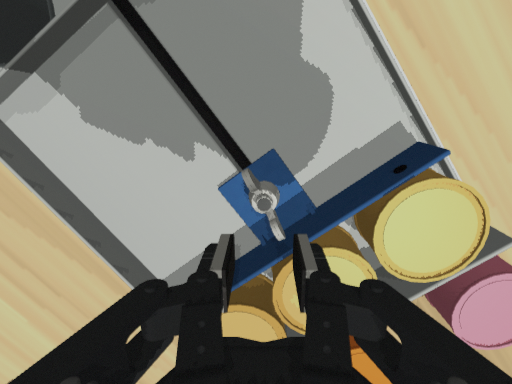

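The wing stands at 80.9° in the world, about 81.9° in the rack frame. The stop at 8.0 rad is 81.6°, so the nut is seated. I'll come away and do a final check.

```bash
python3 -m jog '[{"tx":0,"ty":0,"tz":50,"ax":0,"ay":0,"az":0,"hand":0.62},{"tx":0,"ty":0,"tz":100,"ax":0,"ay":0,"az":0,"hand":0.62},{"tx":0,"ty":-50,"tz":120,"ax":0,"ay":0,"az":0,"hand":0.62},{"tx":0,"ty":-100,"tz":120,"ax":0,"ay":0,"az":0,"hand":0.62},{"tx":0,"ty":-150,"tz":120,"ax":0,"ay":0,"az":0,"hand":0.62},{"tx":0,"ty":-200,"tz":120,"ax":0,"ay":0,"az":0,"hand":0.62},{"tx":0,"ty":-200,"tz":120,"ax":0,"ay":0,"az":0,"hand":0.62},{"tx":0,"ty":-200,"tz":120,"ax":0,"ay":0,"az":0,"hand":0.62}]'
python3 - <<'E'
from h import *
im,d=cap('top','t14'); cap('scene','s14')
cv2.imwrite('pics/t14c.png',cv2.resize(im[140:240,190:330],None,fx=5.6,fy=5.6,interpolation=cv2.INTER_CUBIC))
hsv=cv2.cvtColor(im,cv2.COLOR_BGR2HSV);P=pts('top',d)
m=((hsv[...,0]>18)&(hsv[...,0]<35)&(hsv[...,1]>150)&(hsv[...,2]>100)&(abs(P[...,2]-.072)<.01)).astype(np.uint8); m[:,:195]=0;m[:140]=0
n,l,s,ce=cv2.connectedComponentsWithStats(m)
for i in range(1,n):
    if s[i,4]>30: print(s[i],ray('top',*ce[i],.072),np.median(P[l==i][:,2]))
print(env.get_obs()['contact_force'])
E
```

```text
time_s: 21.12
position: [0.5033, -0.1822, 0.2403]
orientation: [1.403, -2.809, -0.002]
contact_force: [0.0, 1.3, 0.6]
opening: 0.0325
[202 204  11  19  44] [0.42489492 0.13484899 0.072     ] 0.07033340743017658
[ 1.18668295 -0.06004607 -0.08362892]
```

```bash
sleep 6
```

```text
(no output)
```

View pics/t14c.png

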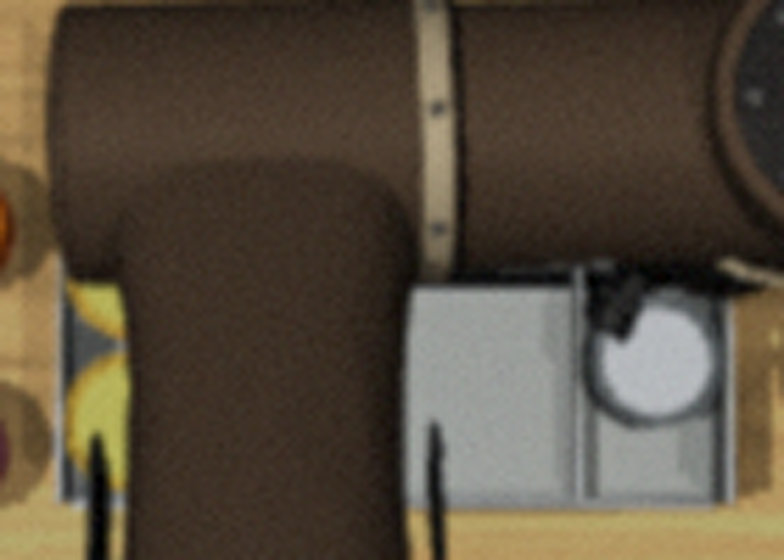

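View pics/s14.png

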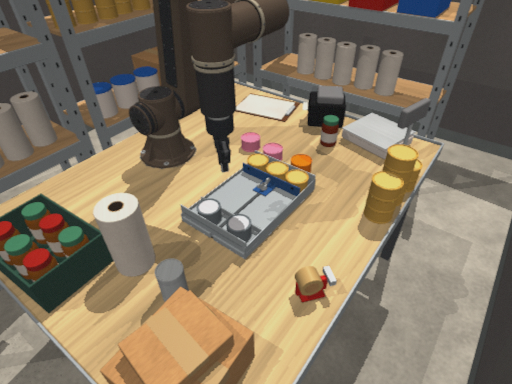

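```bash
python3 - <<'E'
from h import *
im=cv2.imread('pics/s14.png'); d=np.load('pics/s14.npy'); im0=cv2.imread('pics/scene0.png'); d0=np.load('pics/scene0.npy')
for a,b in((im0,d0),(im,d)):
    P=pts('scene',b); hsv=cv2.cvtColor(a,cv2.COLOR_BGR2HSV)
    reg=(P[...,0]>.35)&(P[...,0]<.66)&(P[...,1]>-.27)&(P[...,1]<.16)
    g=(reg&(hsv[...,0]>18)&(hsv[...,0]<32)&(hsv[...,1]>130)&(P[...,2]>.066)&(P[...,2]<.08)).astype(np.uint8)
    n,l,s,ce=cv2.connectedComponentsWithStats(g)
    for i in range(1,n):
        if s[i,4]>40: q=P[l==i]; r=cv2.minEnclosingCircle(q[:,:2].astype(np.float32)); print('tin',s[i],np.round(r[0],4),round(r[1],4),np.median(q[:,2]))
    p=reg&(hsv[...,0]>98)&(hsv[...,0]<125)&(hsv[...,1]>110)&(P[...,2]>.055)&(P[...,2]<.07)
    q=P[p]; print('plate',len(q),np.median(q,0))
E
```

```text
tin [247 154  61  32 572] [0.5025 0.1012] 0.1338 0.07251754775875682
plate 140 [ 0.51774074 -0.00393432  0.0604395 ]
tin [247 154  62  31 417] [0.5055 0.1098] 0.1325 0.07236644839165188
plate 120 [0.51653413 0.05743686 0.05983709]
```

```bash
python3 -c "
from station import env
print(env.get_obs()['time_s']); print(env.hand_in())"
```

```text
21.225
the job is handed in; nothing more can be done
None
```

I pushed the guide up snug to the gold tins and spun the wing nut down to its seat, then handed the job in at 21.2 s. The hand-in reports no verdict.

**Guide:** I pushed it with the open fingers, one on each side of the nut. It moved about 61 mm, to a value of about 0.085. It stopped against 24 N within 0.5 mm of where I expected. The nut's axis was in the same place after the spinning, so the guide had not crept back.

**Nut:** I spun it down in two clockwise strokes, with both fingers pushing on driving faces only. The torque rose to 3.4 N m at the stop. The wing then stood at about 82° in the rack frame, against 81.6° expected for the 8.0 rad stop.

**Final checks:** The arm is clear, and the contact force is only about 1 N of sensor noise. In the last scene view the gold tins stand upright between guide and fence, and the grey tins and other goods look unmoved.

**Checks that failed or disagreed:**
- My first wrist-camera measurement was about 5 mm off the top view, probably because the arm was still settling. A repeat at rest agreed, and I used that.
- The arm blocked the last top view, and the three tins merged into one patch in the scene view. I therefore have no separate final measurement for each tin. That they sit snug rests on the hard stop and the pictures.

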